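Back the sample indexer off one notch

ROBOT

A 6-joint arm with a two-finger parallel gripper is mounted at the origin on the work surface. World frame = base frame: x ahead of the robot, y to its left, z up, the work surface at z = 0. Lengths are in m, angles in rad, forces in N, time in s.
With the tool pointing down it reaches from about 0.3 to 0.775 m from the base axis. Payload 14.6 kg.
Tool frame: the origin (TCP) lies on the centre line of the jaws, within the pads' length; the fingertips stand 17 mm ahead of it and the grasp point (between the pads) lies 2 mm behind it; z points along the fingers, x is the direction in which the jaws open and shut, and the axes are right-handed (so a half turn about z gives the same grasp; the last joint's range is limited). The gripper opens to 94 mm and grips with 3 to 60 N. Pads are 16 mm wide; open, the fingers measure 119 mm over their backs; the gripper's body (75 mm by 177 mm) begins 78 mm behind the grasp point.
Start: joints at [-1.169, 0.3, 1.521, -0, 1.321, -0.067], TCP at [0.248, -0.491, 0.222] pointing down, gripper open.
Joint ranges: [-3.03, 3.03], [-0.79, 2.21], [0.23, 2.52], [-1.04, 4.18], [0, 3.07], [-2.55, 2.55]. Speed limits (rad/s): [2.22, 2.22, 2.57, 3.14, 3.14, 3.14].

INTERFACE

Orientations are given as [roll, pitch, yaw] about the fixed x, y, z axes, in that order (R = Rz(yaw) Ry(pitch) Rx(roll)).
In Python, from station import ctrl gives the robot as it stands. The module is installed in compiled form; this text tells all that it offers.
- The arm moves only by the tool drive_tool, never from a script. Its argument "increments" is a list of rows, each a list of 3 entries, a list of its own where there are three numbers: the turn, a rotation vector about the tool's x, y, z in degrees, then the shift along the tool's x, y, z in mm, then the opening, from 0 (shut) to 1 (fully open). In form: [[[ax, ay, az], [dx, dy, dz], hand], ...]. A call has 1 to 20 rows; each row shifts and turns the commanded pose from where the row before left it, along the tool's axes as they then stand; what a row does not reach is not made up. A row lasts 1/8 s, in which the tool goes at most 62.5 mm and 10.7 degrees, less where a joint would pass 70% of its speed; a pose out of reach is approached as far as the arm can. A call with a gripper value outside its range is refused whole. The fingers move at their own pace and stop on an object; "squeeze" is the grip in N (left out, the last holds). Time passes only in rows, so rows that do not move let the fingers close. It gives the time, the measured TCP pose, the force and the opening at its end, in the units of the state.
- ctrl.get_obs(): the state, without advancing time (a new reading comes with each control period).
- ctrl.camera(name): name is "side" or "top" or "wrist"; returns the picture (480x640x3 uint8, red, green, blue); there is no depth.
- ctrl.calibration(name): a dict with "fx", "fy", "cx", "cy" (pixels), "k1" (the pictures are not rectified: a ray, as slopes to the right and down, at radius r is drawn at 1 + k1 r^2 times it, then the intrinsics apply), "rvec" (rotation vector, rad) and "tvec" (3), from world to camera coordinates, as OpenCV has them. Camera axes: x right, y down, z forward; pixel columns grow to the right and rows downward; lengths in m; the calibration is good to about 2 mm. A picture is of the moment at which its call begins: read the wrist's pose just before it. calibration takes no time and is no camera call; for the wrist camera it gives the pose at the moment of the call.
- ctrl.hand_in(): hands the job in, once; it reports no verdict.
The state is a dict: "time_s": time; "qpos": joint angles; "joint_vel": joint speeds; "tau": joint torques, N m; "ee_pos": TCP position; "eef_rot": TCP orientation; "force": force on the tool from outside, world axes, zero at the start; "moment": the same for the moment, N m; "grip_width": finger opening in m.
Only numpy, scipy, OpenCV 4.12 (cv2) and the standard library are available. Lean on these libraries where they do the work, as an engineer would, in place of code of your own. Each camera call takes 0.05 s, during which the arm holds its last target.

TASK

The sample wheel in front of the magnet has been fed one position too far. With a fingertip, push the red pawl's cross-bar away from the wheel so that the pawl lifts and stays up, push the wheel backward (clockwise seen from above, against the yellow arrows) by one notch at one of its orange posts, then push the cross-bar back so that the pawl drops fully home in that next notch. Nothing is to be picked up: leave the brass specimen standing on the wheel and everything else on the table where it is.

Things in the scene. Friction and masses are not known exactly. Their poses are not given: they have to be found in the camera images.
- indexer: The sample indexer: fixed blue base plate, 12 mm thick, bolted to the table, carrying wheel and pawl; it cannot move. Origin on the table under the wheel's vertical axis, z up. Plate reaches 135 mm either way along x, 135 mm along -y, 175 mm along +y. The pawl stands on the +y side between two steel cheeks (58 mm wide over all along x, y 123 to 157 mm) that reach 85 mm above the table.
- arrow (a point): Middle of one of two flat yellow arrows (85 mm long) on the base plate, the one along its -y edge. It points to the indexer's +x; the other, along the +x edge, points to +y: the wheel's forward way (counter-clockwise seen from above).
- wheel_top (a point): Middle of the wheel's top, on its axis, 50 mm above the table. Aluminium disc of radius 100 mm. Twelve steel saw teeth near the rim (radius 84 to 100 mm), one every 30 deg, reach 62 mm above the table; each has one steep face, which the pawl blocks when the wheel is turned backward, and one ramp.
- wheel (a joint): Turn of the wheel, rad: GROWS BACKWARD (clockwise from above, against the arrows). One notch = 0.524 (30 deg). Starts within 0.06 of 0, pawl in a notch. Stays where left; 2 to 3 N at a post moves it. Pawl down: play of 0.08 either way, then backward is locked by a steep tooth; forward, the pawl rides up the ramps. Pawl drops fully home in the next notch back at 0.45 to 0.60; elsewhere it lands on a tooth.
- pawl (a joint): Lift of the red pawl about its pin, rad: 0 = down, nose fully home in a notch; grows as the nose lifts; stop at 0.87. The nose clears the teeth above 0.3. Top-heavy: below about 0.3 it falls back down, above about 0.45 it falls open to the stop and stays. Under 1 N at the cross-bar moves it. Pushing the bar outward (indexer's +y, away from the wheel) lifts the nose; pushing it back (-y) lets it down.
- pawl_pin (a point): Middle of the pawl's level hinge pin, along the indexer's x, at its y = +135 mm, 75 mm above the table.
- pawl_bar (a point): Middle of the pawl's red cross-bar, the place to push: a level round bar 60 mm long along the indexer's x, 16 mm in diameter, on a 10 mm stalk. Pawl down: at the indexer's y = +115 mm, 137 mm above the table. Pawl fully up: at y = +170 mm, 130 mm above the table.
- pawl_nose (a point): Middle of the underside of the pawl's nose (10 mm wide, 14 mm long), 43 mm from its pin; at y = +92 mm of the indexer, 52 mm above the table when down.
- post0 (a point): Middle of the top of an orange upright post on the wheel, to push the wheel by: 12 mm in diameter, 42 mm tall, from 50 to 92 mm above the table, 65 mm from the wheel's axis, at 0 deg counter-clockwise from the indexer's x when the wheel reads 0. It turns with the wheel.
- post1 (a point): Middle of the top of an orange upright post on the wheel, 12 mm in diameter, 42 mm tall, from 50 to 92 mm above the table, 65 mm from the wheel's axis, at 60 deg counter-clockwise from the indexer's x when the wheel reads 0. It turns with the wheel.
- post2 (a point): Middle of the top of an orange upright post on the wheel, 12 mm in diameter, 42 mm tall, from 50 to 92 mm above the table, 65 mm from the wheel's axis, at 120 deg counter-clockwise from the indexer's x when the wheel reads 0. It turns with the wheel.
- post3 (a point): Middle of the top of an orange upright post on the wheel, 12 mm in diameter, 42 mm tall, from 50 to 92 mm above the table, 65 mm from the wheel's axis, at 180 deg counter-clockwise from the indexer's x when the wheel reads 0. It turns with the wheel.
- post4 (a point): Middle of the top of an orange upright post on the wheel, 12 mm in diameter, 42 mm tall, from 50 to 92 mm above the table, 65 mm from the wheel's axis, at 240 deg counter-clockwise from the indexer's x when the wheel reads 0. It turns with the wheel.
- post5 (a point): Middle of the top of an orange upright post on the wheel, 12 mm in diameter, 42 mm tall, from 50 to 92 mm above the table, 65 mm from the wheel's axis, at 300 deg counter-clockwise from the indexer's x when the wheel reads 0. It turns with the wheel.
- specimen: Loose brass cylinder, 30 mm in diameter, 45 mm tall, standing in a 6 mm high collar on the middle of the wheel, its underside (origin) 50 mm above the table. To be left standing there; it may turn with the wheel.
- spanner: Loose steel spanner 160 mm long, lying along its x; leave it alone. Origin under its middle.
- jar: Loose amber jar, 52 mm in diameter, 75 mm tall, white lid; leave it alone. Origin under its middle.
- tape: Loose red roll of floor tape, 96 mm in diameter, 24 mm high, lying flat; leave it alone. Origin under its middle.
- cleaner: Loose aluminium spray can with a yellow band, 48 mm in diameter, 150 mm tall; leave it alone. Origin under its middle.
- eyebolt: Loose steel lifting eye standing on its 36 mm flange, 55 mm tall; leave it alone. Origin under its middle.
- block: Loose aluminium block 50 x 35 x 30 mm; leave it alone. Origin under its middle.
There are look-alikes about, which are no part of the job. Of the things like the specimen, leave any that is black; of the rest the larger one is meant.

How it is judged:
By the outcome, as a careful person would: the job done as asked, in the order asked, and still so for the second after the job is handed in, with the robot touching nothing.
It also fails if it takes over 64 s, if anything falls off the work surface, if the arm or the gripper's body presses on something with over 40 N, if the wrist force passes 120 N, or if a joint passes its speed limit or range.

## Working session

There is one attempt and no reset: what is moved stays moved. The work goes in short steps, Python scripts to look and compute and a tool call to move; the robot and the scene stay as the last step left them, time stands still between calls to the robot, and variables do not carry over. Pictures are saved under pics/ and viewed, and the job is handed in when it is done.

Besides the shell and the picture viewer there is one more tool, called as name(argument=value, ...) on one line, values as JSON. drive_tool: Moves the arm, as the interface text tells. Its arguments: {"type":"object","properties":{"increments":{"type":"array"},"squeeze":{"type":"number"}},"required":["increments"]}

```bash
mkdir -p pics; python3 - <<'E'
from station import ctrl
import cv2
for n in("top","side","wrist"):
    cv2.imwrite(f"pics/{n}0.png",ctrl.camera(n)[:,:,::-1]); print(n,ctrl.calibration(n))
print(ctrl.get_obs())
E
```

```text
top {'fx': 504.06536554496347, 'fy': 504.06536554496347, 'cx': 325.0474871140981, 'cy': 239.07204329893221, 'k1': -0.13463187793680728, 'rvec': array([ 2.13944065, -2.1234431 ,  0.23600798]), 'tvec': array([-0.12745144,  0.56431356,  0.91579825])}
side {'fx': 526.1812383803866, 'fy': 526.1812383803866, 'cx': 328.54692231559864, 'cy': 246.98860723335238, 'k1': -0.062128376245307766, 'rvec': array([ 0.04729099, -2.711213  ,  1.55201802]), 'tvec': array([0.56485646, 0.15252577, 0.78469475])}
wrist {'fx': 348.0921984958063, 'fy': 348.0921984958063, 'cx': 317.2970227734372, 'cy': 237.48471906522565, 'k1': -0.035203604302312695, 'rvec': array([-2.46033862,  1.51450139,  0.22063089]), 'tvec': array([-0.54938961, -0.0287035 ,  0.39352259])}
{'time_s': 0.15, 'qpos': array([-1.16857221e+00,  3.00338237e-01,  1.52139862e+00, -1.81866113e-05,
        1.32070379e+00, -6.65851142e-02]), 'joint_vel': array([ 0.00180732, -0.00271066, -0.00219625,  0.00081682,  0.00118381,
       -0.00083897]), 'tau': array([ 1.68105005e-03, -5.31958187e+01, -3.52814591e+01,  7.09068007e-02,
        2.36517750e-02, -6.06913432e-05]), 'ee_pos': array([ 0.24843688, -0.49050055,  0.22203639]), 'eef_rot': array([-3.14155381e+00,  8.47293916e-04, -1.10198257e+00]), 'force': array([ 0.15327102, -0.0044161 ,  1.15905319]), 'moment': array([ 0.03058493, -0.03212247, -0.01621808]), 'grip_width': 0.0941428011442436}
```

View pics/top0.png

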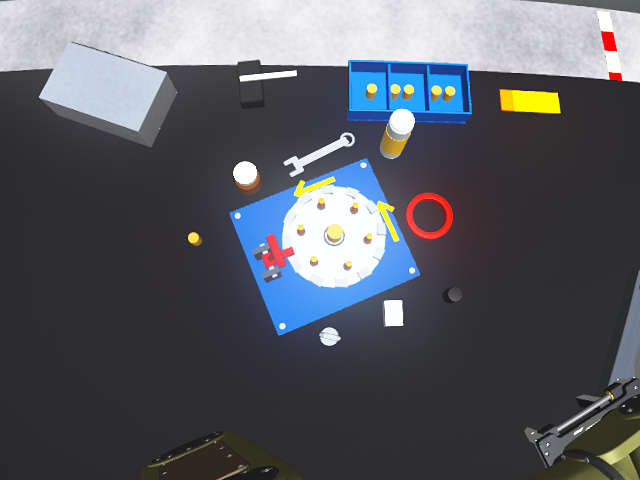

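View pics/side0.png

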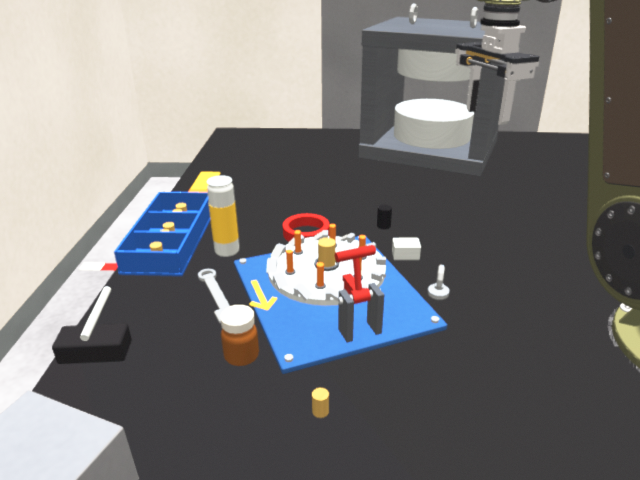

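View pics/wrist0.png

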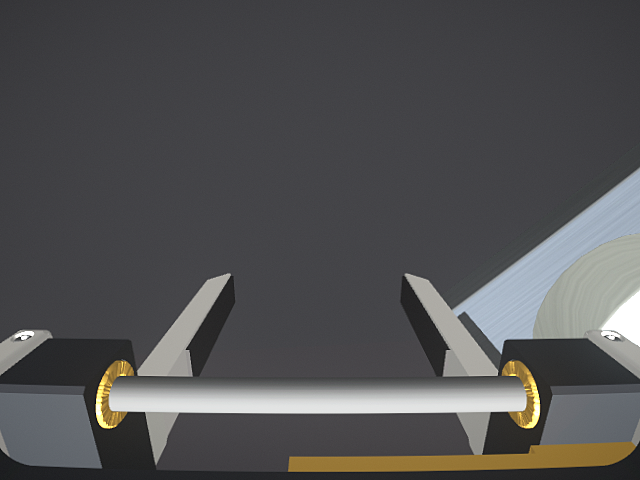

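```bash
python3 - <<'E'
import cv2
a=cv2.imread("pics/top0.png")[150:345,215:430]
cv2.imwrite("pics/tc.png",cv2.resize(a,None,fx=3.7,fy=3,interpolation=cv2.INTER_CUBIC)) if 0 else cv2.imwrite("pics/tc.png",cv2.resize(a,None,fx=3,fy=3,interpolation=cv2.INTER_CUBIC))
a=cv2.imread("pics/side0.png")[215:375,225:445]
cv2.imwrite("pics/sc.png",cv2.resize(a,None,fx=3.5,fy=3.5,interpolation=cv2.INTER_CUBIC))
E
```

```text
(no output)
```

View pics/tc.png

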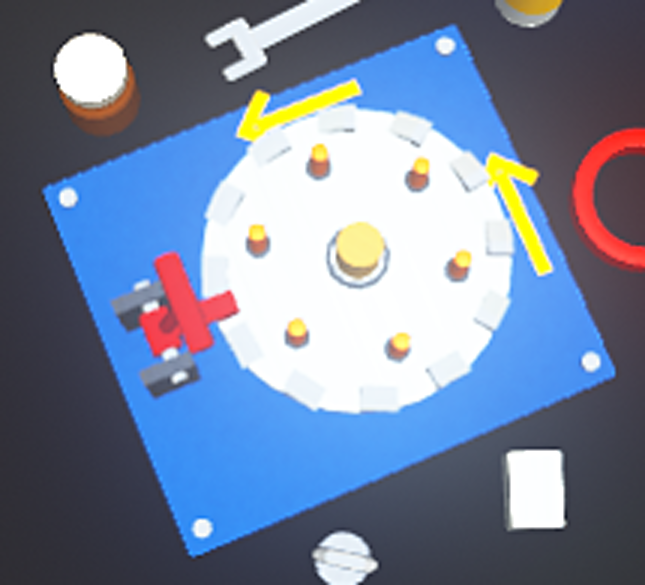

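View pics/sc.png

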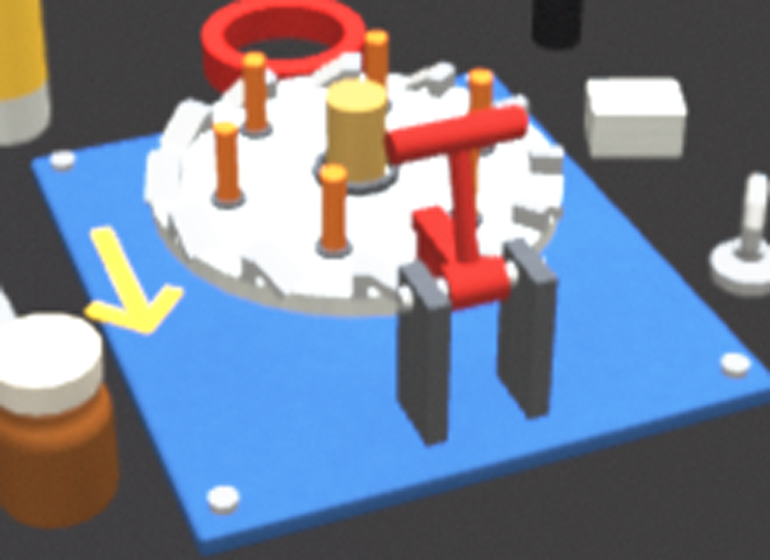

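```bash
cat >h.py <<'E'
import numpy as np,cv2
from scipy.spatial.transform import Rotation as R
def proj(c,P):
    P=np.atleast_2d(P).astype(float)
    K=np.array([[c['fx'],0,c['cx']],[0,c['fy'],c['cy']],[0,0,1]])
    return cv2.projectPoints(P,np.array(c['rvec']),np.array(c['tvec']),K,np.array([c['k1'],0,0,0,0]))[0].reshape(-1,2)
def loc(p,L):
    x,y,t=p[:3];L=np.atleast_2d(L);c,s=np.cos(t),np.sin(t)
    return np.c_[x+c*L[:,0]-s*L[:,1],y+s*L[:,0]+c*L[:,1],L[:,2]]
def post(k,w):
    a=np.radians(60*np.asarray(k))-w
    return np.c_[.065*np.cos(a),.065*np.sin(a),0*a+.092]
E
python3 - <<'E'
from h import *
from station import ctrl
from scipy.optimize import least_squares
T,S=ctrl.calibration("top"),ctrl.calibration("side")
tc=np.array([(43,188),(456,26),(615,375),(192,556),(319,151),(258,231),(297,325),(400,339),(463,257),(421,163)])/3+[215,150]
sc=np.array([(203,540),(33,160),(226,128),(334,173),(481,76),(377,37),(254,60)])/3.5+[225,215]
C=np.array([[.135,.175,.012],[.135,-.135,.012],[-.135,-.135,.012],[-.135,.175,.012]])
def f(p):
    a=proj(T,loc(p,np.r_[C,post(range(6),p[3])]))-tc
    b=proj(S,loc(p,np.r_[C[:2],post([0,1,3,4,5],p[3])]))-sc
    return np.r_[a,b].ravel()
best=min((least_squares(f,[.5,-.1,t,0],loss='soft_l1') for t in np.arange(0,6.3,.7)),key=lambda r:r.cost)
print(best.x,best.cost);print(f(best.x).reshape(-1,2).round(1))
p=best.x
for n,L in dict(bar=[0,.115,.137],barup=[0,.17,.13],pin=[0,.135,.075],sp=[0,0,.095]).items(): print(n,loc(p,L).round(4),proj(T,loc(p,L)),proj(S,loc(p,L)))
print(loc(p,post(range(6),p[3])).round(4))
E
```

```text
[ 0.57285967 -0.13991824  0.40915019  0.00240958] 10.966872886596548
[[-1.5 -0.1]
 [-0.8 -1.6]
 [ 0.7 -0.2]
 [-1.2  1.1]
 [-0.4  0.1]
 [-1.   0.2]
 [-0.6  0.6]
 [ 0.1  0.3]
 [-0.2  0.2]
 [-0.2  0.4]
 [-0.5 -1.7]
 [-0.9 -1.7]
 [ 0.  -2. ]
 [ 0.  -1.6]
 [ 0.  -1.3]
 [-0.2 -1.3]
 [ 0.1 -1.5]]
bar [[ 0.5271 -0.0344  0.137 ]] [[275.64444443 251.06499512]] [[355.70790946 252.27118959]]
barup [[0.5052 0.016  0.13  ]] [[247.04071941 263.67952986]] [[371.90993014 275.90286241]]
pin [[ 0.5192 -0.0161  0.075 ]] [[268.04000662 260.74961211]] [[360.10625781 294.76949864]]
sp [[ 0.5729 -0.1399  0.095 ]] [[334.61853415 231.16966279]] [[326.87707609 240.76139274]]
[[ 0.6326 -0.1142  0.092 ]
 [ 0.5804 -0.0754  0.092 ]
 [ 0.5207 -0.1011  0.092 ]
 [ 0.5132 -0.1656  0.092 ]
 [ 0.5653 -0.2045  0.092 ]
 [ 0.625  -0.1788  0.092 ]]
```

drive_tool(increments=[[[0,0,-9.6],[0,0,0],0],[[0,0,-9.6],[0,0,0],0],[[0,0,-9.6],[0,0,0],0],[[0,0,-9.6],[0,0,0],0],[[0,0,-9.6],[0,0,0],0],[[0,0,-9.6],[0,0,0],0],[[0,0,-9.6],[0,0,0],0],[[0,0,-9.6],[0,0,0],0],[[0,0,-9.6],[0,0,0],0],[[0,0,0],[0,0,0],0],[[0,0,0],[0,0,0],0],[[0,0,0],[0,0,0],0]], squeeze=10)

```text
time_s: 1.65
ee_pos: [0.2485, -0.4906, 0.2224]
eef_rot: [-3.141, 0.0, 0.404]
force: [-0.1, 0.7, 0.6]
grip_width: -0.0001
```

drive_tool(increments=[[[0,0,0],[20,-12,0],0],[[0,0,0],[40,-25,0],0],[[0,0,0],[40,-25,0],0],[[0,0,0],[40,-25,0],0],[[0,0,0],[40,-25,0],0],[[0,0,0],[40,-25,0],0],[[0,0,0],[40,-25,0],0],[[0,0,0],[40,-25,0],0],[[0,0,0],[40,-25,0],0],[[0,0,0],[40,-25,0],0],[[0,0,0],[40,-25,0],0],[[0,0,0],[17,-10,0],0],[[0,0,0],[0,0,0],0],[[0,0,0],[0,0,0],0]])

```text
time_s: 3.4
ee_pos: [0.542, -0.0689, 0.2225]
eef_rot: [3.142, 0.0, 0.405]
force: [-0.1, 0.0, 1.2]
grip_width: 0.0007
```

```bash
cat >>h.py <<'E'
IP=[0.57286,-0.13992,0.40915]
def st(o):
    e=np.array(o['ee_pos']);d=e[:2]-IP[:2];c,s=np.cos(IP[2]),np.sin(IP[2])
    r=np.array(o['eef_rot'])
    print("t",round(o['time_s'],2),"local mm",(1e3*np.array([c*d[0]+s*d[1],-s*d[0]+c*d[1],e[2]-.017])).round(1),"(tip z) yaw loc deg",np.degrees(r[2]-IP[2]).round(1),"tilt",np.degrees(r[:2]).round(1),"F",np.array(o['force']).round(1),"grip",o['grip_width'])
E
python3 - <<'E'
from h import *
from station import ctrl
cv2.imwrite("pics/w1.png",ctrl.camera("wrist")[:,:,::-1])
a=ctrl.camera("side")[190:375,225:445,::-1]
cv2.imwrite("pics/s1.png",cv2.resize(a,None,fx=3,fy=3))
st(ctrl.get_obs())
E
```

```text
t 3.5 local mm [-1.000e-01  7.720e+01  2.056e+02] (tip z) yaw loc deg -0.3 tilt [180.  -0.] F [-1.  -0.  -0.1] grip 0.0004586329001706312
```

View pics/w1.png

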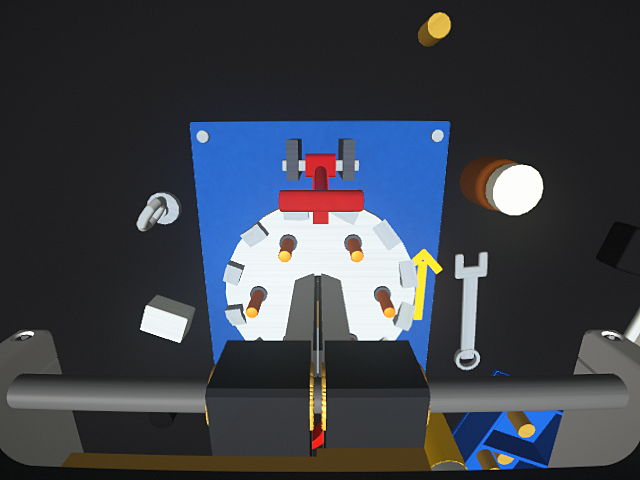

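View pics/s1.png

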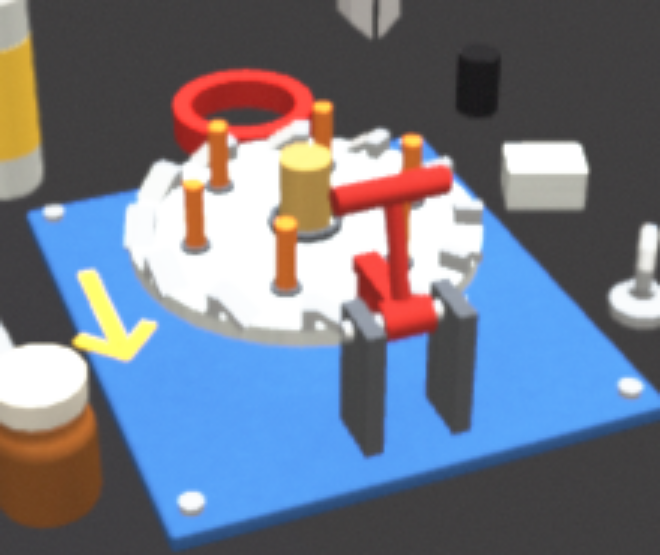

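The wrist view shows the closed fingertips centred on the cross-bar (x≈320), still on the wheel side, which agrees with the fit. I'll descend and push outward.

drive_tool(increments=[[[0,0,0],[0,0,15],0],[[0,0,0],[0,0,25],0],[[0,0,0],[0,0,25],0],[[0,0,0],[0,0,15],0],[[0,0,0],[0,0,6],0],[[0,0,0],[0,-5,0],0],[[0,0,0],[0,-5,0],0],[[0,0,0],[0,-4,0],0],[[0,0,0],[0,-4,0],0],[[0,0,0],[0,-4,0],0],[[0,0,0],[0,-4,0],0],[[0,0,0],[0,-4,0],0],[[0,0,0],[0,-4,0],0]])

```text
time_s: 5.12
ee_pos: [0.529, -0.0367, 0.1364]
eef_rot: [-3.142, 0.0, 0.406]
force: [-0.2, 0.4, 0.2]
grip_width: 0.0003
```

```bash
python3 - <<'E'
from h import *
from station import ctrl
a=ctrl.camera("side")[190:375,225:445,::-1]
cv2.imwrite("pics/s2.png",cv2.resize(a,None,fx=3,fy=3))
st(ctrl.get_obs())
E
```

```text
t 5.17 local mm [  0.8 112.5 119.4] (tip z) yaw loc deg -0.2 tilt [-180.    0.] F [-0.2  0.1 -0.4] grip 0.0005523529980123555
```

View pics/s2.png

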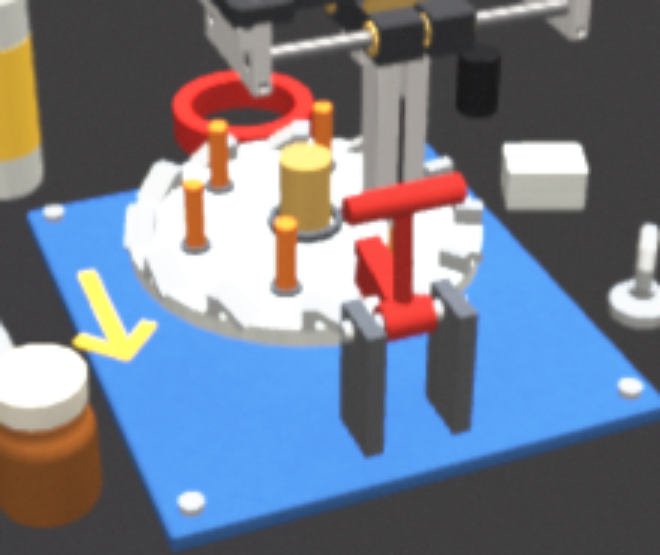

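The bar has moved outward with the fingertip and the nose is lifting. I'll keep pushing, then back off and rise.

drive_tool(increments=[[[0,0,0],[0,-4,0],0],[[0,0,0],[0,-4,0],0],[[0,0,0],[0,-4,0],0],[[0,0,0],[0,-4,0],0],[[0,0,0],[0,-4,0],0],[[0,0,0],[0,-4,0],0],[[0,0,0],[0,-4,0],0],[[0,0,0],[0,0,0],0],[[0,0,0],[0,0,0],0],[[0,0,0],[0,0,-10],0],[[0,0,0],[0,0,-20],0],[[0,0,0],[0,0,-20],0],[[0,0,0],[0,0,-10],0],[[0,0,0],[0,0,0],0]])

```text
time_s: 6.92
ee_pos: [0.5183, -0.0113, 0.197]
eef_rot: [3.141, -0.001, 0.406]
force: [-0.7, 0.6, -1.7]
grip_width: 0.0007
```

```bash
python3 - <<'E'
from h import *
from station import ctrl
a=ctrl.camera("side")[190:375,225:445,::-1]
cv2.imwrite("pics/s3.png",cv2.resize(a,None,fx=3,fy=3))
st(ctrl.get_obs())
E
```

```text
t 6.97 local mm [  0.9 139.9 179.3] (tip z) yaw loc deg -0.2 tilt [-180.    0.] F [-0.1  0.   0.3] grip 0.0005019616518018175
```

View pics/s3.png

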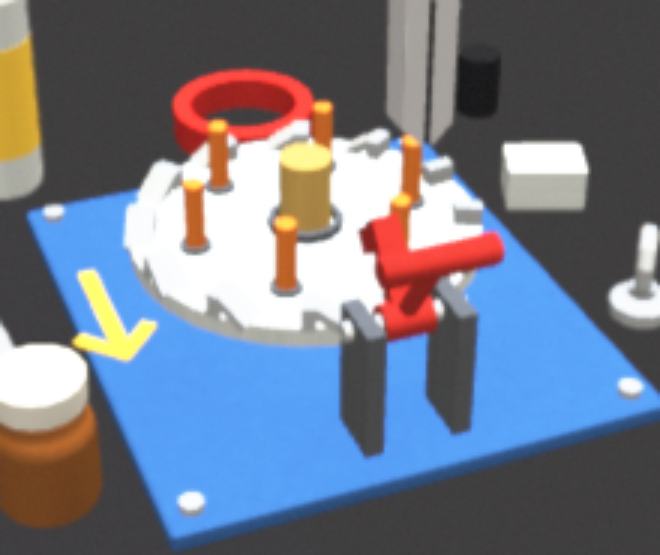

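Pawl stands fully open. Next is post 3 (local angle 180°): its push keeps the tool yaw nearly as it is.

drive_tool(increments=[[[0,0,0],[-12,33,0],0],[[0,0,0],[-12,33,0],0],[[0,0,0],[-12,33,0],0],[[0,0,0],[-12,33,0],0],[[0,0,0],[-13,32,0],0],[[0,0,-7.4],[0,0,0],0],[[0,0,-7.4],[0,0,0],0],[[0,0,-7.4],[0,0,0],0],[[0,0,0],[0,0,30],0],[[0,0,0],[0,0,25],0],[[0,0,0],[0,0,0],0]])

```text
time_s: 8.35
ee_pos: [0.5258, -0.1856, 0.1393]
eef_rot: [-3.137, 0.002, 0.793]
force: [0.8, -0.8, 0.2]
grip_width: 0.0005
```

```bash
python3 - <<'E'
from h import *
from station import ctrl
cv2.imwrite("pics/w4.png",ctrl.camera("wrist")[:,:,::-1])
a=ctrl.camera("side")[170:375,225:445,::-1]
cv2.imwrite("pics/s4.png",cv2.resize(a,None,fx=2.8,fy=2.8))
st(ctrl.get_obs())
E
```

```text
t 8.45 local mm [-60.5 -24.  124.8] (tip z) yaw loc deg 22.0 tilt [-180.   -0.] F [ 0.7 -0.2  0.1] grip 0.0004210199258988084
```

View pics/w4.png

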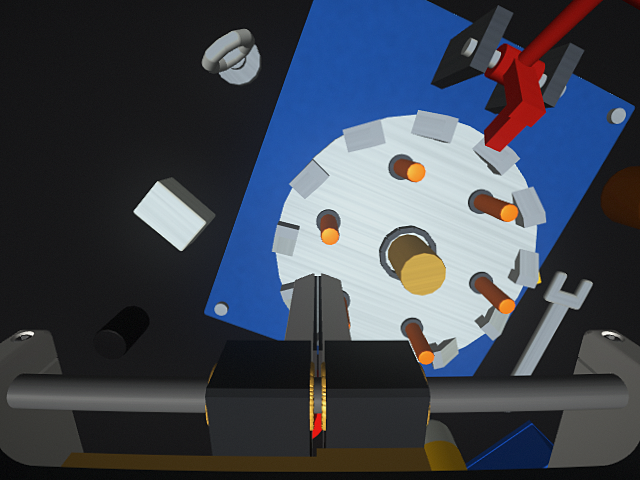

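View pics/s4.png

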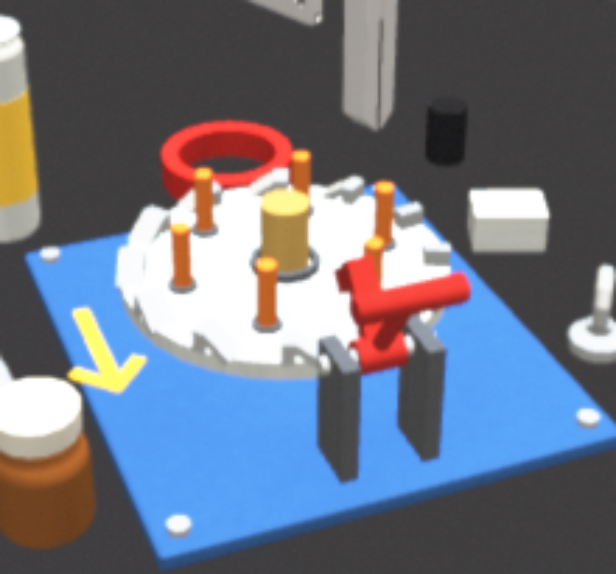

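Pawl is still up (bar at about (410,300) in the crop). In the wrist view post 3 is directly ahead at (330,235) with a clear gap. I'll descend and start the arc.

drive_tool(increments=[[[0,0,0],[0,0,25],0],[[0,0,0],[0,0,20],0],[[0,0,0],[0,0,10],0],[[0,0,0],[0,0,0],0],[[0,0,3],[0,-3.4,0],0],[[0,0,3],[0,-3.4,0],0],[[0,0,3],[0,-3.4,0],0],[[0,0,3],[0,-3.4,0],0],[[0,0,3],[0,-3.4,0],0],[[0,0,3],[0,-3.4,0],0],[[0,0,3],[0,-3.4,0],0],[[0,0,0],[0,0,0],0]])

```text
time_s: 9.95
ee_pos: [0.5133, -0.1671, 0.0876]
eef_rot: [3.14, -0.001, 0.427]
force: [0.4, 0.5, 0.4]
grip_width: 0.0005
```

```bash
python3 - <<'E'
from h import *
from station import ctrl
cv2.imwrite("pics/w5.png",ctrl.camera("wrist")[:,:,::-1])
o=ctrl.get_obs();st(o)
E
```

```text
t 10.0 local mm [-65.6  -1.2  70.4] (tip z) yaw loc deg 1.1 tilt [ 1.799e+02 -1.000e-01] F [ 0.3 -0.6 -0. ] grip 0.00041200530801973787
```

View pics/w5.png

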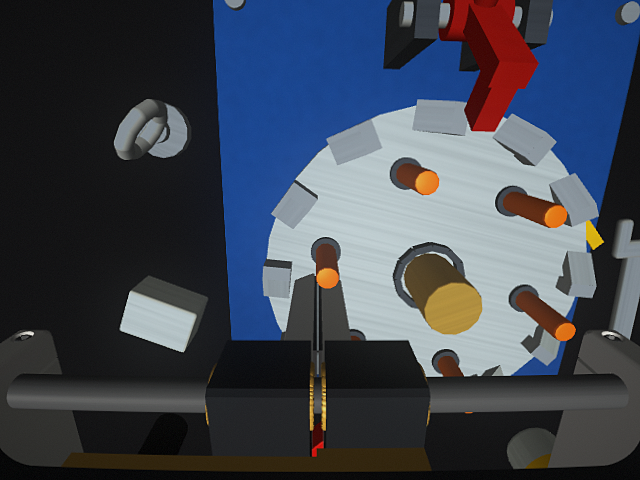

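drive_tool(increments=[[[0,0,3.1],[0,-3.5,0],0],[[0,0,3.1],[0,-3.5,0],0],[[0,0,3.1],[0,-3.5,0],0],[[0,0,3.1],[0,-3.5,0],0],[[0,0,3.1],[0,-3.5,0],0],[[0,0,3.1],[0,-3.5,0],0],[[0,0,0],[0,0,0],0],[[0,0,0],[0,4,0],0],[[0,0,0],[0,6,0],0],[[0,0,0],[0,0,0],0]])

```text
time_s: 11.25
ee_pos: [0.5077, -0.1574, 0.0864]
eef_rot: [-3.142, 0.0, 0.102]
force: [0.4, 0.0, 0.2]
grip_width: 0.0007
```

```bash
python3 - <<'E'
from h import *
from station import ctrl
cv2.imwrite("pics/w6.png",ctrl.camera("wrist")[:,:,::-1])
t=ctrl.camera("top");s=ctrl.camera("side")
cv2.imwrite("pics/t6.png",cv2.resize(t[150:345,215:430,::-1],None,fx=3,fy=3,interpolation=cv2.INTER_CUBIC))
cv2.imwrite("pics/s6.png",cv2.resize(s[215:375,225:445,::-1],None,fx=3.5,fy=3.5,interpolation=cv2.INTER_CUBIC))
o=ctrl.get_obs();st(o)
S=ctrl.calibration("side")
for w in (.45,.524,.6): print(w,((proj(S,loc(IP,post(range(6),w)))+[0,1.5]-[225,215])*3.5).round().tolist())
E
```

```text
t 11.4 local mm [-66.5  10.4  69.4] (tip z) yaw loc deg -17.6 tilt [-180.    0.] F [ 0.2  0.1 -0. ] grip 0.000591893860363589
0.45 [[221.0, 96.0], [275.0, 160.0], [419.0, 166.0], [493.0, 106.0], [430.0, 47.0], [301.0, 43.0]]
0.524 [[223.0, 91.0], [267.0, 157.0], [409.0, 168.0], [493.0, 111.0], [438.0, 50.0], [310.0, 41.0]]
0.6 [[225.0, 86.0], [259.0, 153.0], [399.0, 170.0], [492.0, 116.0], [446.0, 53.0], [319.0, 39.0]]
```

View pics/s6.png

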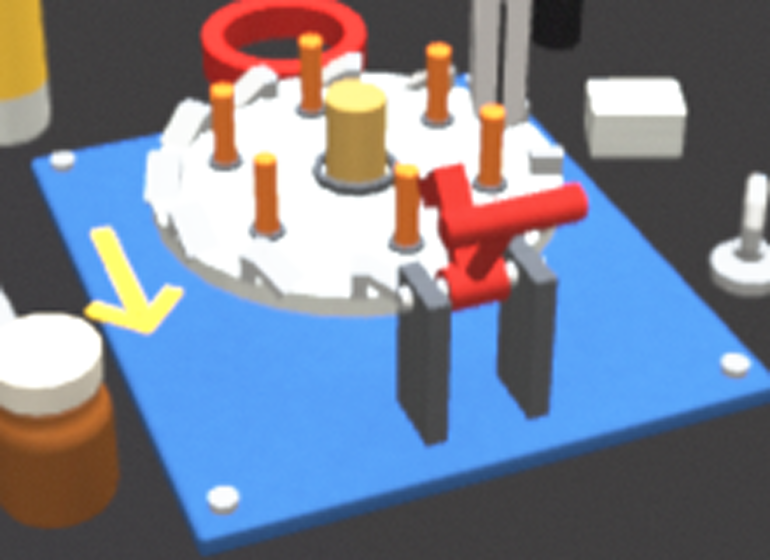

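View pics/t6.png

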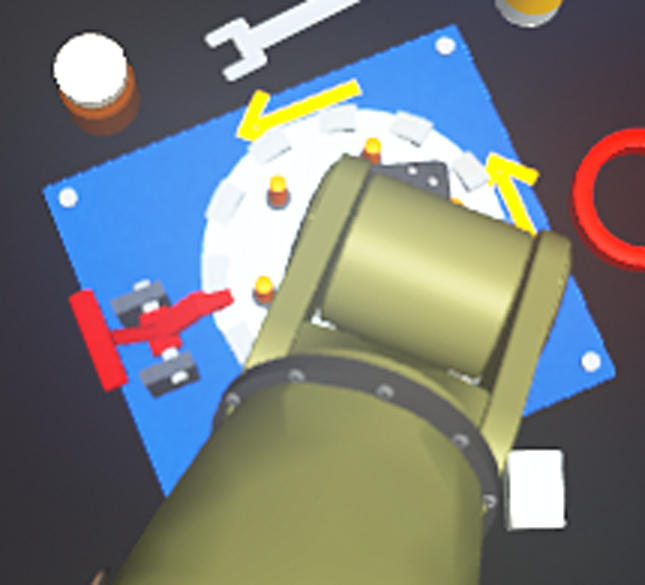

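The post tops in the side crop, such as (266,158) and (407,171), match the prediction for wheel ≈ 0.525 and the pawl is still up. I'll rise and go round to the outer side of the bar.

drive_tool(increments=[[[0,0,0],[0,0,-15],0],[[0,0,0],[0,0,-35],0],[[0,0,0],[0,0,-35],0],[[0,0,0],[0,0,-35],0],[[0,0,-8.8],[0,0,0],0],[[0,0,-8.8],[0,0,0],0],[[0,0,0],[6,-15,0],0],[[0,0,0],[11,-32,0],0],[[0,0,0],[11,-32,0],0],[[0,0,0],[11,-32,0],0],[[0,0,0],[11,-32,0],0],[[0,0,0],[11,-32,0],0],[[0,0,0],[5,-15,0],0],[[0,0,0],[0,0,0],0],[[0,0,0],[0,0,0],0]])

```text
time_s: 13.28
ee_pos: [0.4927, 0.043, 0.2065]
eef_rot: [3.141, 0.0, 0.408]
force: [0.0, -0.6, -0.3]
grip_width: 0.0005
```

```bash
python3 - <<'E'
from h import *
from station import ctrl
s=ctrl.camera("side")
cv2.imwrite("pics/s7.png",cv2.resize(s[145:375,225:445,::-1],None,fx=2.5,fy=2.5,interpolation=cv2.INTER_CUBIC))
o=ctrl.get_obs();st(o)
E
```

```text
t 13.32 local mm [ -0.8 199.6 189.5] (tip z) yaw loc deg -0.1 tilt [180.   0.] F [ 1.   0.2 -0.1] grip 0.0004922787485340136
```

View pics/s7.png

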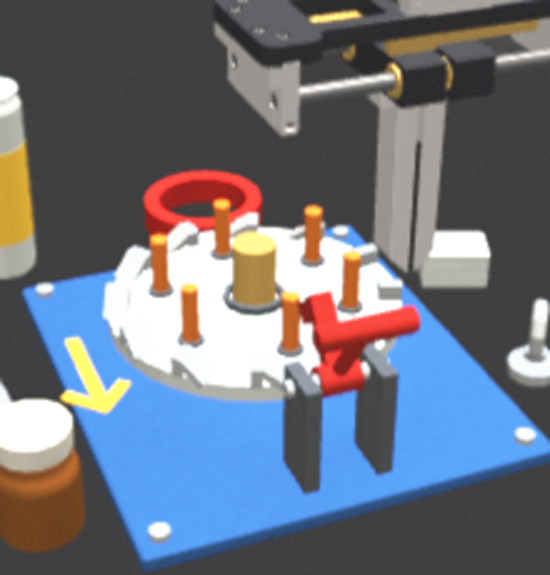

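drive_tool(increments=[[[0,0,0],[0,0,15],0],[[0,0,0],[0,0,25],0],[[0,0,0],[0,0,25],0],[[0,0,0],[0,0,13],0],[[0,0,0],[0,0,0],0],[[0,0,0],[0,4,0],0],[[0,0,0],[0,4,0],0],[[0,0,0],[0,4,0],0],[[0,0,0],[0,4,0],0],[[0,0,0],[0,4,0],0],[[0,0,0],[0,4,0],0],[[0,0,0],[0,4,0],0],[[0,0,0],[0,4,0],0],[[0,0,0],[0,4,0],0],[[0,0,0],[0,0,0],0]])

```text
time_s: 15.2
ee_pos: [0.5071, 0.0104, 0.1284]
eef_rot: [3.141, 0.0, 0.409]
force: [-0.7, 0.1, 0.1]
grip_width: 0.0006
```

```bash
python3 - <<'E'
from h import *
from station import ctrl
s=ctrl.camera("side")
cv2.imwrite("pics/s8.png",cv2.resize(s[145:375,225:445,::-1],None,fx=2.5,fy=2.5,interpolation=cv2.INTER_CUBIC))
o=ctrl.get_obs();st(o)
E
```

```text
t 15.25 local mm [ -0.6 164.3 111.4] (tip z) yaw loc deg 0.0 tilt [-180.    0.] F [ 0.2  0.2 -0.3] grip 0.0005549080410482908
```

View pics/s8.png

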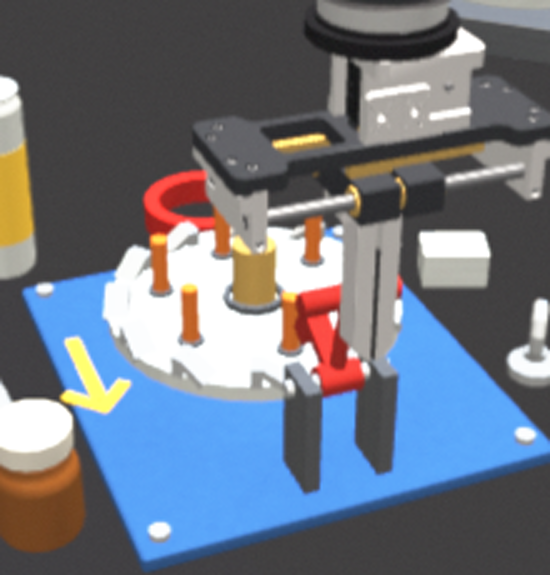

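drive_tool(increments=[[[0,0,0],[0,4,0],0],[[0,0,0],[0,4,0],0],[[0,0,0],[0,4,0],0],[[0,0,0],[0,4,0],0],[[0,0,0],[0,4,0],0],[[0,0,0],[0,4,0],0],[[0,0,0],[0,2,0],0],[[0,0,0],[0,0,0],0],[[0,0,0],[0,-5,0],0],[[0,0,0],[0,-10,0],0],[[0,0,0],[0,-25,0],0],[[0,0,0],[0,-25,0],0],[[0,0,0],[0,0,-25],0],[[0,0,0],[0,0,-35],0],[[0,0,0],[-20,-40,-35],0],[[0,0,0],[-30,-40,0],0],[[0,0,0],[-30,-40,0],0],[[0,0,0],[-20,-20,0],0],[[0,0,0],[0,0,0],0]])

```text
time_s: 17.62
ee_pos: [0.3427, 0.1359, 0.2238]
eef_rot: [3.142, -0.001, 0.412]
force: [0.5, 0.5, 0.2]
grip_width: 0.0004
```

```bash
python3 - <<'E'
from h import *
from station import ctrl
t=ctrl.camera("top");s=ctrl.camera("side")
cv2.imwrite("pics/t9.png",cv2.resize(t[150:345,215:430,::-1],None,fx=3,fy=3,interpolation=cv2.INTER_CUBIC))
cv2.imwrite("pics/t9f.png",t[:,:,::-1])
cv2.imwrite("pics/s9.png",cv2.resize(s[215:375,225:445,::-1],None,fx=3.5,fy=3.5,interpolation=cv2.INTER_CUBIC))
o=ctrl.get_obs();st(o)
E
```

```text
t 17.73 local mm [-100.3  343.5  206.7] (tip z) yaw loc deg 0.1 tilt [180.  -0.] F [ 0.  -0.2  0.1] grip 0.00011770291874008663
```

View pics/s9.png

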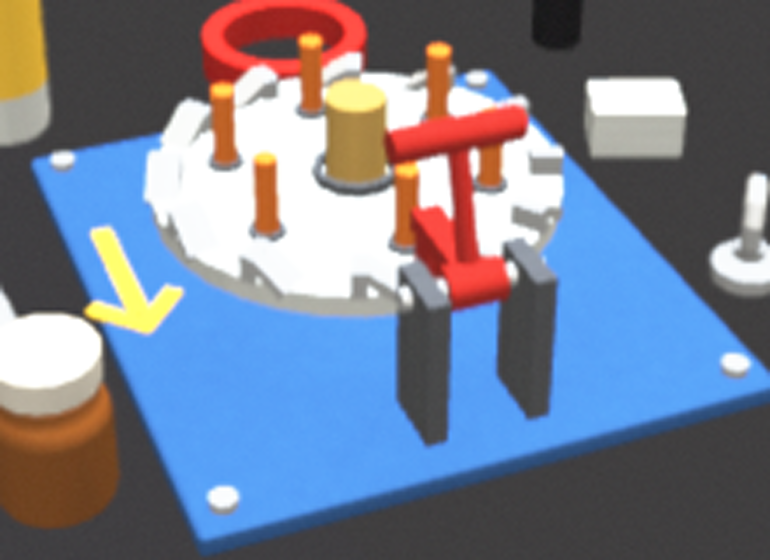

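View pics/t9.png

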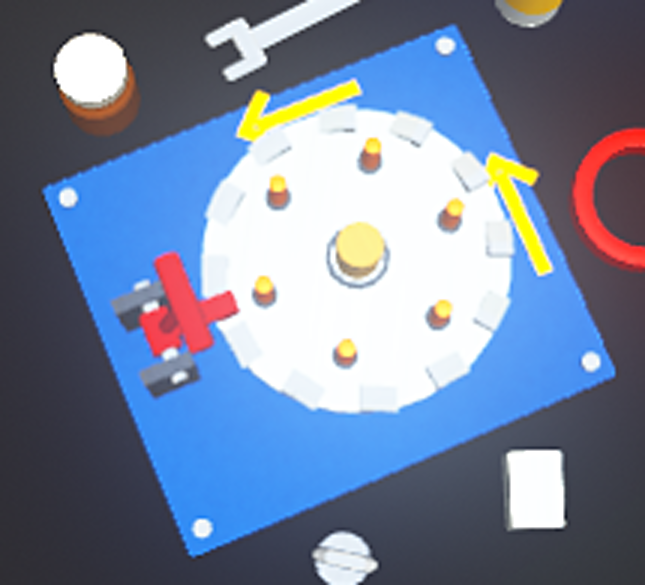

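View pics/t9f.png

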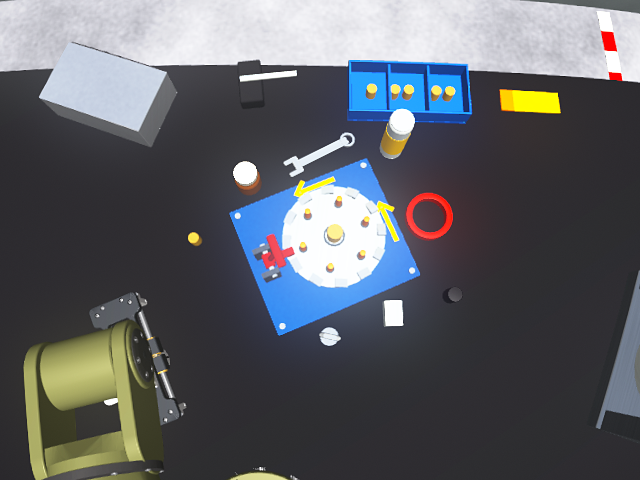

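```bash
python3 - <<'E'
import cv2,numpy as np
from station import ctrl
m=lambda f:np.argwhere((lambda a:(a[:,:,2]>120)&(a[:,:,1]<40)&(a[:,:,0]<60))(cv2.imread(f).astype(int)[90:,380:])).mean(0)
print("red pawl centroid, start/now:",m("pics/sc.png"),m("pics/s9.png"))
print(ctrl.hand_in())
E
```

```text
red pawl centroid, start/now: [121.54931836  63.88532478] [122.40221402  62.7904059 ]
the job is handed in; nothing more can be done
None
```

The wheel is back by one notch and the pawl has dropped home again. I handed the job in at about 18 s, well under the 64 s limit.

- **Pawl up:** I pushed the red cross-bar outward with the shut fingertips. The pawl fell open and stayed up on its own.
- **Wheel back:** I pushed post 3 clockwise along an arc. Before the pawl was let down, the side-camera post positions matched a wheel angle of about 0.525 rad (window 0.45 to 0.60).
- **Pawl down:** I pushed the cross-bar back from the outside and moved the arm well clear.

**Last checks:**
- In the final side and top pictures the pawl looks the same as at the start, when it was fully home. Its red outline lies within about 1 pixel of the starting position in a crop enlarged 3.5 times.
- The specimen is still standing in its collar, and the other loose items look unmoved.
- The measured forces I saw stayed below about 2 N.
- No check failed. The side camera showed a steady offset of about 1.5 pixels against the top camera, and I allowed for it.

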